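# Ease the sample trolley down the hand-over ramp

## Robot

A 6-joint arm with a two-finger parallel gripper is mounted at the origin on the work surface. World frame = base frame: x ahead of the robot, y to its left, z up, the work surface at z = 0. Lengths are in mm, angles in rad, forces in N, time in s.
With the tool pointing down it reaches from about 275 to 750 mm from the base axis. Payload 10.2 kg.
Tool frame: the origin (TCP) lies between the finger pads; the fingertips stand 8 mm ahead of it and the grasp point (between the pads) lies 11 mm behind it; z points along the fingers, y is the line along which they close (so a half turn about z gives the same grasp; the last joint's range is limited). The gripper opens to 85 mm and grips with 20 to 120 N. Pads are 22 mm wide; open, the fingers measure 114 mm over their backs; the gripper's body (76 mm by 85 mm) begins 54 mm behind the grasp point. The pads swing forward as they close: fully open they stand 13 mm farther back than shut.
Start: joints at [-1.549, 0.313, 1.498, -0, 1.331, -0.223], TCP at [127.227, -509.357, 239.294] pointing down, gripper open.
Joint ranges: [-2.94, 2.94], [-0.97, 2.17], [0.19, 2.56], [-1.23, 4.37], [0.02, 3.11], [-2.88, 2.88]. Speed limits (rad/s): [2.39, 2.39, 3.01, 3.14, 3.14, 3.14].

## Interface

Orientations are given as a unit quaternion [w, x, y, z].
In Python, from rig import * gives the robot as it stands.
- The arm moves only by the shell command python3 -m handwheel 'ROWS' [FORCE]. ROWS is JSON, a list that holds one entry, the list of rows, each a list of 7 numbers: the shift along the world's x, y, z in mm, then the turn, a rotation vector about the world's x, y, z in degrees, then the opening, from -1 (shut) to 1 (fully open). A call has 1 to 8 rows; each row shifts and turns the commanded pose from where the row before left it; what a row does not reach is not made up. A row lasts 1/8 s, in which the tool goes at most 62.5 mm and 10.7 degrees, less where a joint would pass 70% of its speed; a pose out of reach is approached as far as the arm can. A call is refused whole if a number of a shift passes 62.5 or a number of a turn 10.7, either way. A call with a gripper value outside its range is refused whole. The fingers move at their own pace and stop on an object; FORCE is the grip in N (left out, the last holds). Time passes only in rows, so rows that do not move let the fingers close. It gives the time, the measured TCP pose, the force, the opening and the grip force at its end, in the units of the state.
- sense(): the state, without advancing time (a new reading comes with each control period).
- capture(name): name is "side" or "top"; returns a dict with "image" (480x640x3 uint8, red, green, blue), "fx", "fy", "cx", "cy" (pixels), "rvec" (rotation vector, rad) and "tvec" (3), from world to camera coordinates, as OpenCV has them. Camera axes: x right, y down, z forward; pixel columns grow to the right and rows downward; lengths in mm; the calibration is good to about 2 mm. A picture is of the moment at which its call begins. There is no depth.
- finish_job(): hands the job in; it is judged then, once.
The state is a dict: "time_s": time; "joints": joint angles; "dq": joint speeds; "tau": joint torques, N m; "eef_pos": TCP position; "ee_rot": TCP orientation; "force": force on the tool from outside, world axes, zero at the start; "wrist_torque": the same for the moment, N m; "grip_width": opening from 0.0 (shut) to 1.0 (fully open); "grip_force": force on a finger pad.
Only numpy, scipy, OpenCV 4.12 (cv2) and the standard library are available. Lean on these libraries where they do the work, as an engineer would, in place of code of your own. Each camera call takes 0.05 s, during which the arm holds its last target. There are 200 camera calls.

## Task

Press the red release lever fully down so that the sample trolley rolls out of the clear hatch guard, then meet its blue front board with the fingers while moving along with it and ease it to rest on the level landing with the board over the green band. The two sample tubes stand loose on it and must not topple, so never stop it with a knock, and never let it run to the black end stop. Leave the trolley standing there, let go, and do not disturb the other things on the bench.

Things in the scene. Friction and masses are not known exactly. Their poses are not given: they have to be found in the camera images.
- ramp: White sheet-metal hand-over ramp fixed to the bench, 860 x 198 mm. Origin on the bench (z = 0) under the middle of the lane; +y runs down the lane, z up, -x is the lever side. Lane 190 mm wide between cheeks that rise 34 mm above the deck. From y = -440 to 145 mm the aluminium deck slopes down at 0.065 rad; from there to the end stop it is level, 30 mm above the bench.
- guard_edge (a point): Middle of the top front edge of the clear guard, a tunnel over the lane from ramp y = -440 to about -46 mm, as wide as the ramp; its roof is 222 mm above the bench at this edge and 247 mm at the back. It is open at this end; nothing is over the lane beyond it.
- trolley: White sample trolley with blue front board on four free 80 mm wheels, 122 mm wide, 200 mm long, pointing down the lane (own +y). Origin on the deck under its middle. Its tray, 33 mm above the deck, is level while on the slope and leans back 0.065 rad on the landing. 0.97 kg nominal with wheels. Starts at rest at ramp y = -323 mm (board at -220 mm), under the guard, held by the gate.
- nose (a point): Middle of the front face of the trolley's blue front board (120 mm wide, from 20 to 90 mm above the deck), where fingers meet it; 103 mm ahead of the trolley's origin, 55 mm above the deck.
- knee (a point): Point on the deck at ramp y = 145 mm where slope meets landing. The freed trolley, speed v m/s, gains about 0.55 - 1.6 v m/s^2 on the slope (nominal): the board leaves the guard about 1 s after release at 0.28 m/s, reaches 0.36 m/s near y = 230 mm, then loses about 0.1 + 1.6 v m/s^2 on the landing, crosses the green band at 0.25 to 0.35 m/s and hits the end stop unless eased to rest.
- tube_a: Self-standing sample tube with red cap, 25 mm across, 115 mm tall, 45 g, standing loose in a 4 mm deep socket on the trolley's centreline, 22 mm behind its middle. Origin under its foot, z up the tube. A sudden speed change of the trolley of 0.15 m/s or more topples it; under 0.08 m/s, and steady slowing at up to 0.4 m/s^2, are safe.
- tube_b: The same tube with a teal cap, 14 mm ahead of the trolley's middle. Origin under its foot.
- lever (a joint): Release lever angle, rad: 0 = up (orange gate blade in front of the board), starts at 0 to 0.03; 0.10 = fully down (blade below the deck, trolley free; it starts to roll at about 0.07). Takes about 2 N down on the pad and stays where it is left.
- pad (a point): Middle of the top face of the lever's red press pad (36 mm across x, 40 mm along y), outside the ramp's -x cheek just past the guard, at ramp x = -136, y = 0 mm, 130 mm above the bench at lever 0; about 42 mm lower and 6 mm farther down the lane when fully down.
- band (a point): Middle of the green band across the level landing, ramp y = 310 mm, on the deck (30 mm above the bench); the band is 50 mm wide along y.
- end_stop: Black rubber end stop across the lower end of the lane, 10 mm thick, 45 mm high; origin under its middle on the deck, at ramp y = 405 mm.
- tube_rack: Bystander beyond the ramp: teal rack 75 x 120 mm with four capped tubes, 102 mm high. Origin under its centre.
- slide_box: Bystander: blue slide box 90 x 100 x 34 mm. Origin under its centre.
- mouse: Bystander: black computer mouse 60 x 100 x 30 mm. Origin under its centre.

How it is judged:
By the outcome, as a careful person would: the job done as asked, in the order asked, and still so for the second after the job is handed in, with the robot touching nothing.
It also fails if it takes over 27 s, if anything falls off the work surface, if the arm or the gripper's body presses on something with over 40 N, if the wrist force passes 120 N, or if a joint passes its speed limit or range.

## Working session

There is one attempt and no reset: what is moved stays moved. The work goes in short steps, Python scripts to look and compute and a shell command to move; the robot and the scene stay as the last step left them, time stands still between calls to the robot, and variables do not carry over. Pictures are saved under pics/ and viewed, at most 10 in all, crops included, and the job is handed in when it is done.

```bash
ls; mkdir -p pics; python3 - <<'E'
from rig import *
import cv2
s=sense();print(s)
for n in("side","top"):
    c=capture(n);cv2.imwrite(f"pics/{n}0.png",c["image"][:,:,::-1]);print(n,{k:v for k,v in c.items() if k!="image"})
E
```

```text
pics
{'time_s': 0.0, 'joints': array([-1.54944794e+00,  3.13473141e-01,  1.49845041e+00,  2.05447658e-05,
        1.33103356e+00, -2.23371295e-01]), 'dq': array([-0.00110109,  0.00056771, -0.00072506,  0.00106252,  0.00025579,
        0.00099097]), 'tau': array([-5.06911801e-04, -4.12264538e+01, -2.59743959e+01, -2.84055577e-04,
        4.05236904e-03, -1.99919850e-05]), 'eef_pos': array([ 127.20137518, -509.0913566 ,  238.71822462]), 'ee_rot': array([-6.77745420e-04,  9.92523437e-01,  1.22052287e-01,  7.87218277e-05]), 'force': array([ 0.62942864, -0.0976549 , -0.64855253]), 'wrist_torque': array([-0.02219456,  0.04077336,  0.04669677]), 'grip_force': 0.0, 'grip_width': 1.0021600447230523}
side {'fx': 609.6509417297889, 'fy': 609.6509417297889, 'cx': 330.8235096247529, 'cy': 246.91774299332496, 'rvec': array([ 0.91554993,  2.87570336, -0.45768437]), 'tvec': array([ 487.12389959, -293.11388253, 1942.92086997])}
top {'fx': 526.573193525338, 'fy': 526.573193525338, 'cx': 315.1789651116892, 'cy': 242.23544049745348, 'rvec': array([ 2.13262757, -2.08838384,  0.1772862 ]), 'tvec': array([  -9.65817492,  627.36780406, 1271.57252839])}
```

View pics/side0.png

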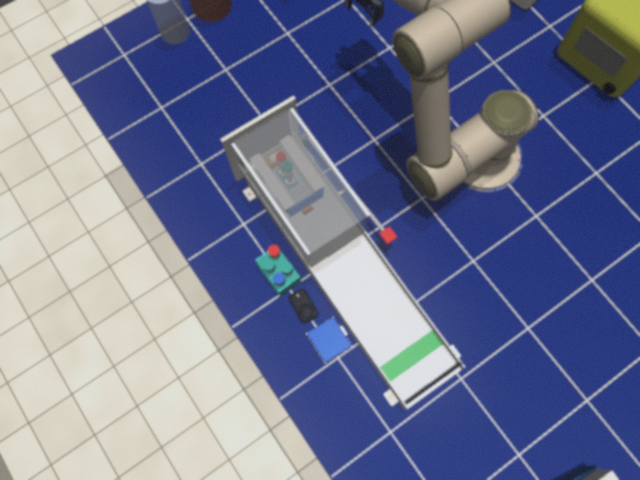

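View pics/top0.png

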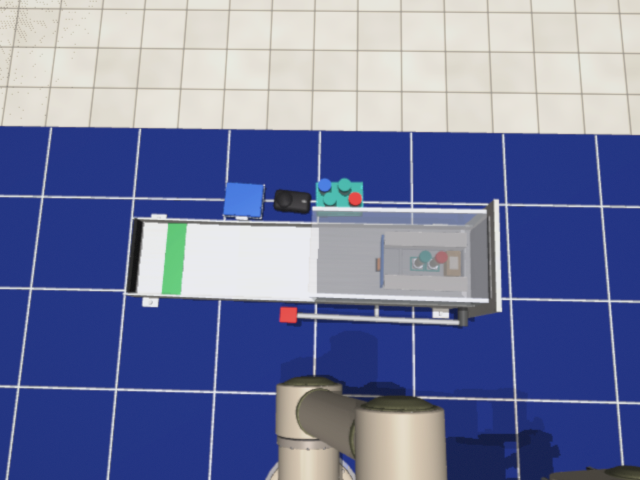

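Side view: red pad near (388,236), green band near (411,355), end stop near (433,385). Top view: pad near (288,315), band near (174,258), trolley board near (382,261) under the guard. Bystanders are on the far side of the ramp.

```bash
cat > h.py <<'E'
import numpy as np, cv2
from rig import *
def P(c):
    R=cv2.Rodrigues(c["rvec"])[0];K=np.array([[c["fx"],0,c["cx"]],[0,c["fy"],c["cy"]],[0,0,1]]);return K,R,c["tvec"]
def ray(c,u,z):
    K,R,t=P(c);o=-R.T@t;d=R.T@np.linalg.inv(K)@np.array([u[0],u[1],1]);return o+d*(z-o[2])/d[2]
def tri(c1,u1,c2,u2):
    M=[]
    for c in(c1,c2):
        K,R,t=P(c);M.append(K@np.c_[R,t])
    X=cv2.triangulatePoints(M[0],M[1],np.array(u1,float),np.array(u2,float))[:,0];return X[:3]/X[3]
def mask(c,col):
    h=cv2.cvtColor(c["image"],cv2.COLOR_RGB2HSV).astype(int);H,S,V=h[...,0],h[...,1],h[...,2]
    if col=="red":m=((H<8)|(H>172))&(S>150)&(V>90)
    if col=="green":m=(H>50)&(H<75)&(S>120)
    return m.astype(np.uint8)
def blob(c,col,near):
    n,l,st,ce=cv2.connectedComponentsWithStats(mask(c,col))
    i=min([i for i in range(1,n) if st[i,4]>40],key=lambda i:np.hypot(*(ce[i]-near)))
    ct=cv2.findContours((l==i).astype(np.uint8),0,2)[0][0]
    return ce[i],st[i],cv2.boxPoints(cv2.minAreaRect(ct))
E
python3 - <<'E'
from h import *
s,t=capture("side"),capture("top")
for col,a,b in(("red",(388,236),(288,315)),("green",(411,355),(174,258))):
    A,B=blob(s,col,a),blob(t,col,b);X=tri(s,A[0],t,B[0]);print(col,A[0],A[1],B[0],B[1],X.round(1))
    z=130 if col=="red" else 30
    print(ray(s,A[0],z).round(1),ray(t,B[0],z).round(1))
    print("boxes",[ray(s,q,z)[:2].round() for q in A[2]],[ray(t,q,z)[:2].round() for q in B[2]])
    if col=="green":
        ev=[]
        for c,bb in((s,a),(t,b)):
            l=mask(c,col);ys,xs=np.nonzero(l);k=np.hypot(xs-bb[0],ys-bb[1])<60
            p=np.array([ray(c,q,30)[:2] for q in np.c_[xs,ys][k]]);w,v=np.linalg.eigh(np.cov(p.T));print(p.mean(0),v[:,1],np.sqrt(12*w),np.degrees(np.arctan(v[1,1]/v[0,1])))
E
```

```text
red [387.88513514 234.89189189] [380 227  16  16 148] [287.94094488 314.42125984] [280 307  17  16 254] [441.6  63.6 109.9]
[446.6  68.7 130. ] [441.2  61.3 130. ]
boxes [array([464.,  50.]), array([429.,  49.]), array([430.,  86.]), array([464.,  88.])] [array([458.,  81.]), array([459.,  43.]), array([424.,  42.]), array([423.,  79.])]Traceback (most recent call last):
  File "<stdin>", line 4, in <module>
  File "h.py", line 19, in blob
    i=min([i for i in range(1,n) if st[i,4]>40],key=lambda i:np.hypot(*(ce[i]-near)))
ValueError: min() iterable argument is empty
```

```bash
sed -i 's/(H>50)&(H<75)&(S>120)/(H>55)\&(H<80)\&(S>100)\&(V>90)/' h.py
python3 - <<'E'
from h import *
s,t=capture("side"),capture("top")
for c,u in((s,(411,355)),(t,(174,258)),(s,(388,236)),(t,(288,315))):print(cv2.cvtColor(c["image"],cv2.COLOR_RGB2HSV)[u[1],u[0]])
res=[]
for c,bb in((s,(411,355)),(t,(174,258))):
    K,R,tt=P(c);print("cam",-R.T@tt)
    ce,st,bx=blob(c,"green",bb);res.append(ce);print(ce,st)
    ys,xs=np.nonzero(mask(c,"green"));k=np.hypot(xs-bb[0],ys-bb[1])<60
    p=np.array([ray(c,q,30)[:2] for q in np.c_[xs,ys][k]]);w,v=np.linalg.eigh(np.cov(p.T));print(p.mean(0),v[:,1],np.sqrt(12*w),np.degrees(np.arctan(v[1,1]/v[0,1])))
print("tri band",tri(s,res[0],t,res[1]))
# red only brightest top face
for c,bb in((s,(388,236)),(t,(288,315))):
    h=cv2.cvtColor(c["image"],cv2.COLOR_RGB2HSV);print(h[bb[1]-12:bb[1]+13:2,bb[0],2],h[bb[1],bb[0]-12:bb[0]+13:2,2])
E
python3 - <<'E'
import cv2,numpy as np
a=cv2.imread('pics/side0.png')[195:275,340:440];b=cv2.imread('pics/top0.png')[275:355,240:340]
cv2.imwrite('pics/pad.png',np.hstack([cv2.resize(x,None,fx=4,fy=4,interpolation=0) for x in(a,b)]))
E
```

```text
[ 67 112 198]
[ 67 127 201]
[  0 165 217]
[  1 167 229]
cam [ 896.51375108  442.00512796 1760.40947215]
[411.34381779 355.10845987] [383 332  58  47 922]
[580.39208754 370.89266818] [-0.99988988  0.01483975] [ 40.83524145 178.22594912] -0.8502861132320105
cam [ 375.12975216  -30.15282393 1367.0950271 ]
[173.79206349 258.24047619] [ 162  223   24   71 1260]
[584.56105109 369.05326523] [-0.99984606  0.01754584] [ 46.2426084  185.34711662] -1.0053543528921858
tri band [582.28429774 369.89192922  32.28675872]
[132 125 204 216 215 218 217 217 214 171  82  87  90] [103  93  96 180 213 215 217 216 218 212 147 127 128]
[ 89 116 158 229 229 229 229 229 229 219  83 104 134] [134 132 187 229 229 229 229 229 229 229 203 214 216]
```

View pics/pad.png

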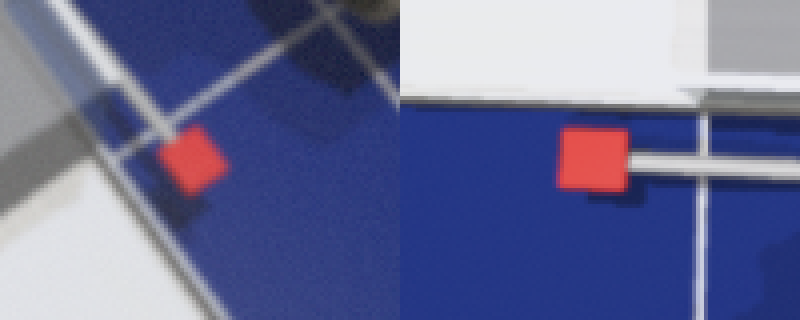

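Pad crop: the red top face is centred at (388,235) in the side view and (288.5,315) in the top view. The band triangulates to z≈32, where 30 is expected. With ramp yaw about -0.016 rad and origin about (577,60), the predicted pad is (441,62), which matches the ray at (441,61). I'll move above the pad with the fingers shut.

```bash
python3 -m handwheel '[[[26,48,-7,0,0,-7.5,-1],[26,48,-7,0,0,-7.5,-1],[26,48,-7,0,0,0,-1],[26,48,-7,0,0,0,-1],[26,48,-7,0,0,0,-1],[26,48,-7,0,0,0,-1],[26,48,-7,0,0,0,-1],[26,48,-7,0,0,0,-1]]]'; python3 -m handwheel '[[[26,48,-7,0,0,0,-1],[26,48,-7,0,0,0,-1],[26,48,-7,0,0,0,-1],[26,48,-7,0,0,0,-1],[0,0,0,0,0,0,-1],[0,0,0,0,0,0,-1]]]'
```

```text
time_s: 1.3
eef_pos: [335.8, -123.8, 183.3]
ee_rot: [0.0, 1.0, -0.009, 0.0]
force: [0.8, -1.4, -1.3]
grip_width: 0.005
grip_force: 0.0
time_s: 2.05
eef_pos: [439.0, 66.4, 155.2]
ee_rot: [0.0, 1.0, -0.008, -0.0]
force: [0.1, 0.0, 0.4]
grip_width: -0.002
grip_force: 0.0
```

```bash
python3 -m handwheel '[[[2,3,-14,0,0,0,-1],[0,0,-10,0,0,0,-1],[0,0,-6,0,0,0,-1],[0,0,0,0,0,0,-1]]]'; python3 - <<'E'
from h import *
v=[]
for n,(x,y) in(("side",(388,236)),("top",(288,315))):
    c=capture(n);v.append(cv2.resize(c["image"][y-40:y+40,x-50:x+50,::-1],None,fx=4,fy=4,interpolation=0))
cv2.imwrite("pics/pad1.png",np.hstack(v))
E
```

```text
time_s: 2.55
eef_pos: [441.0, 69.4, 124.9]
ee_rot: [-0.0, 1.0, -0.009, -0.0]
force: [-0.1, -0.3, -1.0]
grip_width: -0.0
grip_force: 0.0
```

View pics/pad1.png

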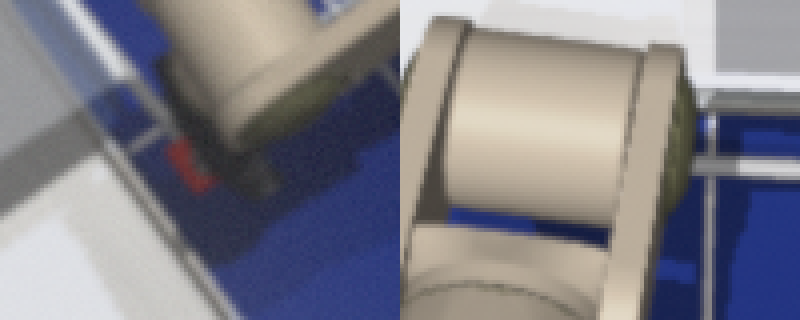

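The wrist hides the pad in the top view. In the side view the fingertips sit over it, with red visible at about (388,235). I'll keep going down with force feedback.

```bash
python3 -m handwheel '[[[0,0,-6,0,0,0,-1],[0,0,-5,0,0,0,-1]]]'
```

```text
time_s: 2.9
eef_pos: [441.4, 69.7, 114.2]
ee_rot: [-0.0, 1.0, -0.008, 0.0]
force: [0.4, 1.9, 1.6]
grip_width: 0.003
grip_force: 1.0
```

```bash
python3 -m handwheel '[[[0,2,-10,0,0,0,-1],[0,2,-9,0,0,0,-1],[0,0,-1,0,0,0,-1]]]'
```

```text
time_s: 3.28
eef_pos: [441.4, 73.4, 94.7]
ee_rot: [0.0, 1.0, -0.008, -0.0]
force: [-6.6, -2.7, 20.4]
grip_width: -0.002
grip_force: 10.1
```

```bash
python3 -m handwheel '[[[8,4,9,0,0,0,-1],[55,25,0,0,0,0,-1],[55,25,0,0,0,0,-1],[20,6,0,0,0,0,-1]]]'; python3 - <<'E'
from h import *
for i in range(2):
    t0=sense()["time_s"];c=capture("top");print(t0,sense()["time_s"]);cv2.imwrite(f"pics/run{i}.png",c["image"][180:340,200:440,::-1].repeat(3,0).repeat(3,1))
E
```

```text
time_s: 3.78
eef_pos: [581.1, 135.2, 102.3]
ee_rot: [-0.0, 1.0, -0.008, 0.0]
force: [-0.3, 0.5, -0.7]
grip_width: 0.001
grip_force: 0.0
3.775 3.825
3.825 3.875
```

View pics/run0.png

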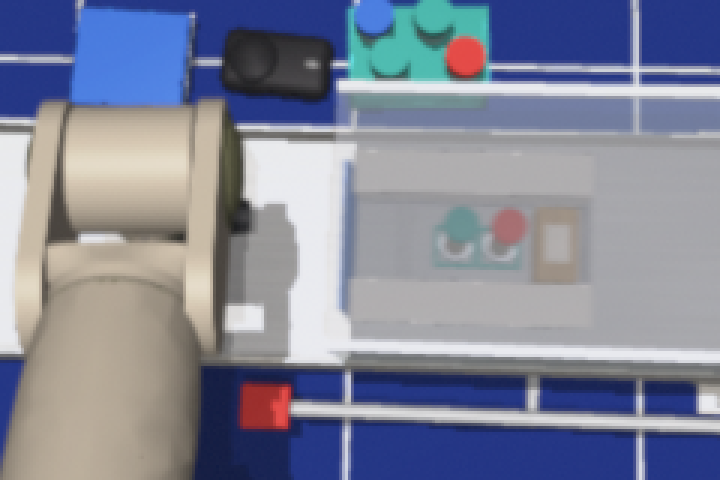

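View pics/run1.png

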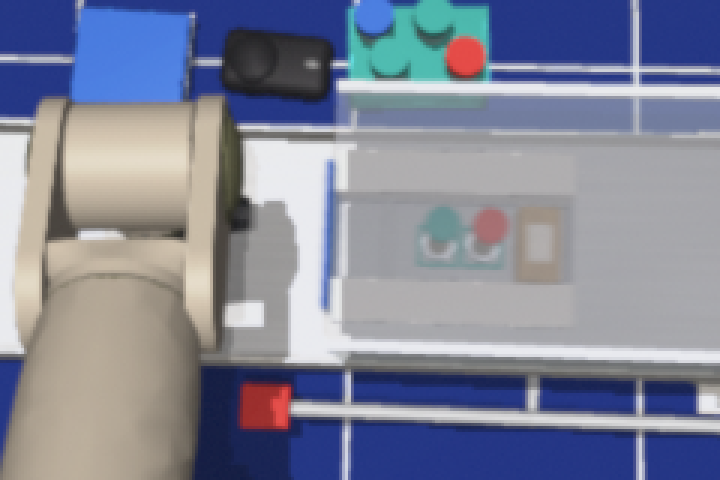

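Run pictures: the board's front edge is at column 342 of the crop (px 314) at t=3.775 and column 323 (px 307.7) at t=3.825. The tubes are standing. A dark finger or gripper edge shows at crop column 250 (px 283). I'll compute the gap next; no time passes while I do.

```bash
python3 - <<'E'
from h import *
c=dict(fx=526.573,fy=526.573,cx=315.179,cy=242.235,rvec=np.array([2.13262757,-2.08838384,0.1772862]),tvec=np.array([-9.65817492,627.36780406,1271.57252839]))
im0,im1=[cv2.imread(f"pics/run{i}.png")[1::3,1::3].astype(int) for i in(0,1)]
for im in(im0,im1):
    b=(im[...,0]-im[...,2]>60)&(im[...,0]-im[...,1]>40);r=b[57:100,95:130]  # rows mid lane
    cols=[np.nonzero(q)[0].min()+95+200 for q in r if q.any()];print(np.median(cols))
for u in(314,307.7):
    for row in(240,258,275):print(u,row,ray(c,(u,row),131).round(1))
for z in(100,130,180,220):print(z,ray(c,(283.3,252),z).round(1))
print(sense()["eef_pos"],sense()["time_s"])
E
```

```text
nan
308.0
314 240 [619.1   4.6 131. ]
314 258 [575.5   3.6 131. ]
314 275 [534.8   2.6 131. ]
307.7 240 [618.8  19.7 131. ]
307.7 258 [575.2  18.6 131. ]
307.7 275 [534.5  17.5 131. ]
100 [593.9  79.9 100. ]
130 [588.7  77.3 130. ]
180 [580.1  72.9 180. ]
220 [573.2  69.5 220. ]
[580.2508106  134.41620742 102.13217949] 3.875
  return _methods._mean(a, axis=axis, dtype=dtype,
  ret = ret.dtype.type(ret / rcount)
```

```bash
python3 -m handwheel '[[[0,0,-4,0,0,0,-1],[0,8,-4,0,0,0,-1],[0,31,-4,0,0,0,-1],[0,32,0,0,0,0,-1]]]'; python3 -c "
from rig import *
s=sense();print(s['eef_pos'],s['force'],s['wrist_torque'])"
```

```text
time_s: 4.38
eef_pos: [578.6, 205.5, 91.1]
ee_rot: [-0.0, 1.0, -0.009, -0.0]
force: [0.2, 0.0, 0.5]
grip_width: -0.005
grip_force: 0.0
[578.61130948 205.46640765  91.08466465] [0.16083416 0.035954   0.50989414] [-0.00463798 -0.01161222  0.01951183]
```

```bash
python3 -m handwheel '[[[0,32,0,0,0,0,-1],[0,30,0,0,0,0,-1]]]'; python3 -c "
from rig import *
s=sense();print(s['eef_pos'],s['force'],s['wrist_torque'])"
```

```text
time_s: 4.62
eef_pos: [578.5, 268.0, 91.2]
ee_rot: [-0.0, 1.0, -0.008, -0.0]
force: [0.0, 0.3, -0.3]
grip_width: -0.003
grip_force: 0.0
[578.48641988 268.00291543  91.2256078 ] [ 0.02759279  0.28402666 -0.31707638] [ 0.00182636  0.03478743 -0.03527916]
```

```bash
python3 -m handwheel '[[[0,26,0,0,0,0,-1],[0,22,0,0,0,0,-1],[0,18,0,0,0,0,-1]]]'; python3 -c "
from rig import *
s=sense();print(s['eef_pos'],s['force'],s['wrist_torque'])"
```

```text
time_s: 5.0
eef_pos: [578.6, 333.7, 91.3]
ee_rot: [-0.0, 1.0, -0.008, -0.0]
force: [0.2, -0.8, 0.1]
grip_width: -0.001
grip_force: 0.0
[578.63586562 333.72653384  91.29028887] [ 0.20101708 -0.75788901  0.1022532 ] [ 0.03303333  0.03476234 -0.04320072]
```

```bash
python3 -m handwheel '[[[0,14,0,0,0,0,-1],[0,12,0,0,0,0,-1],[0,10,0,0,0,0,-1],[0,8,0,0,0,0,-1],[0,6,0,0,0,0,-1],[0,4,0,0,0,0,-1],[0,2,0,0,0,0,-1],[0,0,0,0,0,0,-1]]]'; python3 - <<'E'
from h import *
s=sense();print(s['eef_pos'],s['force'],s['wrist_torque'])
a,b=capture("side"),capture("top")
cv2.imwrite("pics/st.png",np.hstack([cv2.resize(a["image"][230:420,300:490,::-1],(400,400)),cv2.resize(b["image"][160:350,110:300,::-1],(400,400))]))
E
```

```text
time_s: 6.0
eef_pos: [579.2, 388.6, 91.3]
ee_rot: [0.0, 1.0, -0.009, -0.0]
force: [-0.1, 0.0, 0.1]
grip_width: -0.007
grip_force: 0.0
[579.2365073  388.59067137  91.29124814] [-0.0673891   0.00231602  0.07584955] [-0.00233127 -0.04916532 -0.02175449]
```

View pics/st.png

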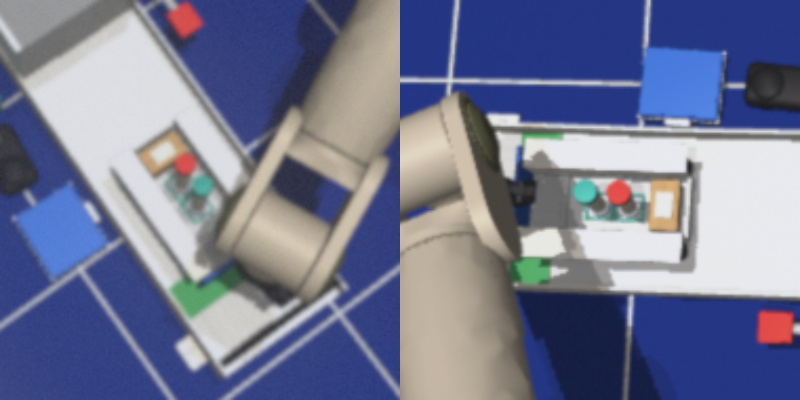

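Both tubes are standing. The board is at crop (518,170), which is top px (166,241), over the green band. I'll measure it next.

```bash
python3 - <<'E'
from h import *
b=capture("top");im=b["image"].astype(int)
m=(im[...,2]-im[...,0]>50)
m=(im[...,2]>im[...,0]+40)&(im[...,2]>im[...,1]+25)
for r in range(230,246,2):
    x=np.nonzero(m[r,160:190])[0]+160
    print(r,x.min() if len(x) else None,x.max() if len(x) else None, ray(b,(x.min()-.5,r),120).round(1) if len(x) else "")
s=sense();print(s['time_s'],s['eef_pos'],s['force'])
E
```

```text
230 166 167 [639.3 367.7 120. ]
232 165 167 [634.3 369.8 120. ]
234 165 167 [629.3 369.4 120. ]
236 165 167 [624.4 369.  120. ]
238 165 166 [619.4 368.6 120. ]
240 165 168 [614.5 368.2 120. ]
242 165 171 [609.5 367.8 120. ]
244 165 170 [604.6 367.5 120. ]
6.15 [579.27345582 388.4617714   91.31329515] [-0.53742921 -0.31932093 -0.33452971]
```

```bash
python3 -m handwheel '[[[0,2,0,0,0,0,-1],[0,4,0,0,0,0,-1],[0,7,0,0,0,0,-1],[0,8,0,0,0,0,-1],[0,4,20,0,0,0,-1],[0,0,40,0,0,0,-1],[0,0,40,0,0,0,-1],[0,0,40,0,0,0,-1]]]'; python3 -m handwheel '[[[-30,0,40,0,0,0,-1],[-45,0,20,0,0,0,-1],[-50,0,0,0,0,0,-1],[-50,0,0,0,0,0,-1],[-30,0,0,0,0,0,-1],[0,0,0,0,0,0,-1],[0,0,0,0,0,0,-1],[0,0,0,0,0,0,-1]]]'; python3 - <<'E'
from h import *
a,b=capture("side"),capture("top")
im=b["image"].astype(int);m=(im[...,2]>im[...,0]+40)&(im[...,2]>im[...,1]+25)
for r in(236,244,262):
    x=np.nonzero(m[r,150:190])[0]+150
    if len(x):print(r,ray(b,(x.min()-.5,r),120).round(1))
cv2.imwrite("pics/end.png",np.hstack([cv2.resize(a["image"][200:420,280:500,::-1],(400,400)),cv2.resize(b["image"][160:380,110:330,::-1],(400,400))]))
E
```

```text
time_s: 7.15
eef_pos: [579.0, 414.1, 232.6]
ee_rot: [-0.0, 1.0, -0.008, 0.0]
force: [0.1, -0.0, 0.2]
grip_width: -0.001
grip_force: 0.0
time_s: 8.15
eef_pos: [375.1, 413.6, 290.9]
ee_rot: [0.0, 1.0, -0.009, -0.0]
force: [0.7, 0.9, -0.7]
grip_width: 0.0
grip_force: 0.0
236 [624.4 369.  120. ]
244 [604.5 369.9 120. ]
262 [560.3 371.3 120. ]
```

View pics/end.png

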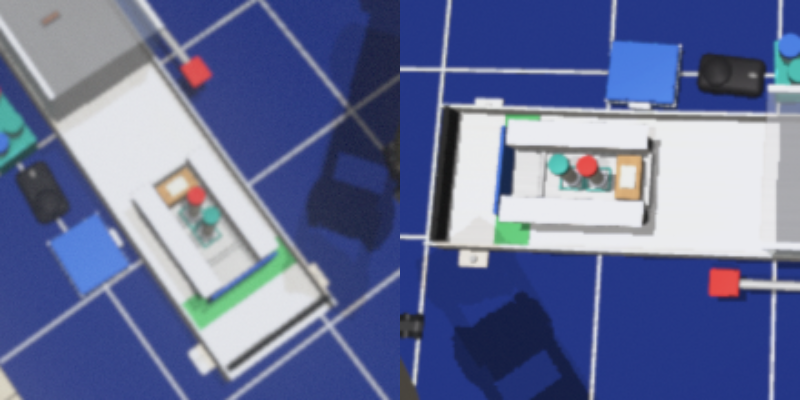

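The end picture shows the trolley at rest with its board over the green band (board at about (500,170), band at about (515,120–235)). Both tubes are upright, and the bystanders and arm are clear.

```bash
python3 -c "
from rig import *
print(finish_job())"
```

```text
the job is handed in; nothing more can be done
None
```

The lever is fully down and the trolley stands at rest with its blue board over the middle of the green band, both tubes upright and the arm clear; I handed it in at about 8.3 s, though forces at the fingers stayed within sensor noise, so I can't confirm firm contact with the board.

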